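# Shut the marked purge valve under its sliding cover

### The arm

A 6-joint arm with a two-finger parallel gripper is mounted at the origin on the work surface. World frame = base frame: x ahead of the robot, y to its left, z up, the work surface at z = 0. Lengths are in m, angles in rad, forces in N, time in s.
With the tool pointing down it reaches from about 0.35 to 0.775 m from the base axis. Payload 5.5 kg.
Tool frame: the origin (TCP) lies midway between the tips of the shut fingers; the grasp point (between the pads) lies 19 mm behind it; z points along the fingers, y is the line along which they close (so a half turn about z gives the same grasp; the last joint's range is limited). The gripper opens to 85 mm and grips with 20 to 120 N. Pads are 22 mm wide; open, the fingers measure 114 mm over their backs; the gripper's body (76 mm by 85 mm) begins 54 mm behind the grasp point. The pads swing forward as they close: fully open they stand 13 mm farther back than shut.
Start: joints at [-1.452, 0.313, 0.046, 1.304, 0, 1.431], TCP at [0.147, -0.556, 0.231] pointing down, gripper open.
Joint ranges: [-2.76, 2.76], [-0.86, 1.69], [-1.03, 1.26], [-2.2, 2.34], [-1.47, 1.5], [-3.14, 3.14]. Speed limits (rad/s): [2.57, 2.57, 3.14, 3.14, 3.14, 3.14].

### API

Orientations are given as a unit quaternion [w, x, y, z].
In Python, from workcell import telemetry, imaging, env gives the robot as it stands. The module is installed in compiled form; this text tells all that it offers.
- The arm moves only by the tool step_arm, never from a script. Its argument "moves" is a list of rows, each a list of 3 entries, a list of its own where there are three numbers: the shift along the tool's x, y, z in mm, then the turn, a rotation vector about the tool's x, y, z in rad, then the finger opening in mm, from 0 to 85.4. A call has 1 to 8 rows; each row is the pose to reach, as a shift and turn from the pose commanded when the call began, along the tool's axes at that moment; what a row does not reach only later rows make up. A row lasts 1/12 s, in which the tool goes at most 41.7 mm and 7.16 degrees, less where a joint would pass 70% of its speed; a pose out of reach is approached as far as the arm can. A call with a gripper value outside its range is refused whole. The fingers move at their own pace and stop on an object; "grip_force" is the grip in N (left out, the last holds). Time passes only in rows, so rows that repeat a pose let the fingers close. It gives the time, the measured TCP pose, the force, the opening and the grip force at its end, in the units of the state.
- telemetry.get_state(): the state, without advancing time (a new reading comes with each control period).
- imaging.read_camera(name): name is "side" or "top"; returns the picture (400x640x3 uint8, red, green, blue); there is no depth.
- imaging.camera_params(name): a dict with "camera_matrix" (3x3 intrinsics, pixels), "pose" (4x4, takes a point from camera to world coordinates). Camera axes: x right, y up, looking along -z (the intrinsics and any distortion apply to the point x, -y, -z); pixel columns grow to the right and rows downward; lengths in m; the calibration is good to about 2 mm. A picture is of the moment at which its call begins. camera_params takes no time and is no camera call.
- env.hand_in(): hands the job in; it is judged then, once.
The state is a dict: "clock": time; "joint_pos": joint angles; "qvel": joint speeds; "tau": joint torques, N m; "tcp_pos": TCP position; "orientation": TCP orientation; "wrist_force": force on the tool from outside, world axes, zero at the start; "ft_torque": the same for the moment, N m; "finger_gap": finger opening in m; "grip_force": force on a finger pad.
Only numpy, scipy, OpenCV 4.12 (cv2) and the standard library are available. Lean on these libraries where they do the work, as an engineer would, in place of code of your own. Each camera call takes 0.05 s, during which the arm holds its last target. There are 200 camera calls.

### The job

In the grey purge-valve box, push the cover aside with the fingertips, along its tracks and over the closed half, until it meets the other end of the box and uncovers the valves. Then push the marked lever, the one that ends in a round disc, all the way shut, and back away. Nothing is to be picked up: the cover slides and is not lifted out, the plain lever beside it stays as it is, and the bottle, brass coupling and circuit board are left alone.

Things in the scene. Friction and masses are not known exactly. Their poses are not given: they have to be found in the camera images.
- valve_box: Fixed dark-grey open-topped box 296 (its x) x 401 (its y) x 70 mm high, walls 8 mm. Origin: centre of underside; yaw varies. Its -y half is a well: inside box x -130..130, y -192..0 mm, floor at 6 mm; +y half a closed deck, top 61 mm. Ledges along both long sides, top 62 mm, carry the cover; walls rise 8 mm above them. Two pipe stubs stick out 22 mm at the -y end.
- cover_rib (a point): Centre of the cover's black rib (78 mm above the table): upright bar across the plate's middle, 100 mm along box x, 8 mm thick (box y), from the plate's top at 66 mm to 90 mm above the table. Starts at box y -97 to -85 mm, covering the well; pushed to box +y, the cover meets the end wall with the rib at box y +97 mm.
- marked_handle (a joint): Marked lever's angle, rad. 0 = open: lever lies along its pipe, pointing from the pivot to box -y. 1.571 = shut (hard stop): across the pipe, pointing to box +x. Grows anticlockwise seen from above. Starts at 0 to 0.2. Stiff (about 0.2 N m: 4 to 5 N at the disc), no spring, stays where left.
- marked_pivot (a point): On the pivot axis of the marked lever at its mid-height, 44 mm above the table. Hub radius 12 mm, on a brass body whose top is 28 mm up. The two valves sit in the well at box y -75 mm and box x -52 and +52 mm, on pipes along box y (tops 28 mm up); which is where varies.
- marked_tip (a point): Centre of the round disc (diameter 32 mm, 12 mm thick) at the end of the marked steel lever, 50 mm from the pivot, 44 mm above the table. Between hub and disc the lever is a bar 9 mm wide, 12 mm high (38 to 50 mm above the table). Total length from the pivot 66 mm.
- plain_tip (a point): Near the end of the plain lever (a straight steel bar 9 mm wide, same height, 61 mm long from its pivot, no disc), 50 mm from its pivot.
- plain_handle (a joint): Angle of the plain lever, rad, same sense as the marked one; starts at 0 to 0.2, to be left alone.
- flux_mid (a point): Bystander: centre of a standing white bottle, radius 26 mm, height 120 mm, loose.
- coupling_mid (a point): Bystander: centre of a standing brass coupling, radius 14 mm, height 45 mm, loose.
- board_mid (a point): Bystander: centre of a green circuit board 100 x 70 x 4 mm with low parts (13 mm), lying loose on the table.
- cover: Loose aluminium cover plate 276 (box x) x 190 (box y) x 4 mm, about 0.45 kg, with the rib on it; origin: centre of its underside, 62 mm above the table; axes as the box's. 2 mm side play in the tracks. Slides along box y with friction only (a few N) and stays where left.

How it is judged:
By the outcome, as a careful person would: the job done as asked, in the order asked, and still so for the second after the job is handed in, with the robot touching nothing.
It also fails if it takes over 51 s, if anything falls off the work surface, if the arm or the gripper's body presses on something with over 40 N, if the wrist force passes 120 N, or if a joint passes its speed limit or range.

## Working session

There is one attempt and no reset: what is moved stays moved. The work goes in short steps, Python scripts to look and compute and a tool call to move; the robot and the scene stay as the last step left them, time stands still between calls to the robot, and variables do not carry over. Pictures are saved under pics/ and viewed, at most 10 in all, crops included, and the job is handed in when it is done.

Besides the shell and the picture viewer there is one more tool, called after "Emit:" as name([rows], argument=value, ...), one row to a line, values as JSON. step_arm: Moves the arm, as the interface text tells. Its arguments: {"type":"object","properties":{"moves":{"type":"array"},"grip_force":{"type":"number"}},"required":["moves"]}

```bash
mkdir -p pics; cat > h.py <<'E'
import numpy as np, cv2
from workcell import telemetry, imaging, env
from scipy.spatial.transform import Rotation as R
def snap(n,f):
    im=imaging.read_camera(n); cv2.imwrite('pics/'+f,im[:,:,::-1]); return im
def ray(n,u,v,z):
    p=imaging.camera_params(n);K=np.array(p['camera_matrix']);T=np.array(p['pose'])
    d=np.linalg.inv(K)@[u,v,1]; d=T[:3,:3]@(d*[1,-1,-1]); o=T[:3,3]
    return o+d*(z-o[2])/d[2]
def proj(n,P):
    p=imaging.camera_params(n);K=np.array(p['camera_matrix']);T=np.array(p['pose'])
    c=T[:3,:3].T@(np.array(P)-T[:3,3]); c=K@(c*[1,-1,-1]); return c[:2]/c[2]
def Rt():
    q=telemetry.get_state()['orientation']; return R.from_quat([q[1],q[2],q[3],q[0]]).as_matrix()
def delta(P):  # mm in tool axes from the measured pose
    return Rt().T@(np.array(P)-telemetry.get_state()['tcp_pos'])*1000
E
python3 - <<'E'
from h import *
s=telemetry.get_state();print(s);print(Rt().round(3))
for n in('top','side'):
    snap(n,n+'0.png');p=imaging.camera_params(n);print({k:np.round(v,3).tolist() if not isinstance(v,str) else v for k,v in p.items()})
E
```

```text
{'clock': 0.0, 'joint_pos': array([-1.45160880e+00,  3.13980811e-01,  4.49597951e-02,  1.30357999e+00,
       -1.81851070e-05,  1.43120017e+00]), 'qvel': array([ 0.00086982, -0.00077558, -0.00023225,  0.00035284,  0.00068499,
       -0.00115836]), 'tau': array([-6.39149202e-04, -4.80628288e+01,  2.98532760e+01,  1.92880025e-02,
       -2.07450248e-04,  2.15816613e-05]), 'tcp_pos': array([ 0.1470713 , -0.55534314,  0.23041216]), 'orientation': array([-9.02384770e-04,  9.91640144e-01,  1.29031044e-01,  1.15515039e-07]), 'wrist_force': array([-0.18021021, -0.10017125, -0.39664573]), 'ft_torque': array([-0.03285811,  0.00956618, -0.00727277]), 'grip_force': 0.0, 'finger_gap': 0.08549499476100289}
[[ 0.967  0.256 -0.   ]
 [ 0.256 -0.967  0.002]
 [ 0.    -0.002 -1.   ]]
{'camera_matrix': [[379.428, 0.0, 323.595], [0.0, 379.428, 197.838], [0.0, 0.0, 1.0]], 'pose': [[-0.002, 0.993, -0.122, 0.416], [-1.0, -0.003, -0.009, 0.0], [-0.009, 0.122, 0.992, 1.026], [0.0, 0.0, 0.0, 1.0]]}
{'camera_matrix': [[364.461, 0.0, 317.936], [0.0, 364.461, 197.805], [0.0, 0.0, 1.0]], 'pose': [[-0.882, 0.254, -0.397, 0.145], [-0.472, -0.449, 0.759, 0.732], [0.015, 0.857, 0.516, 0.608], [0.0, 0.0, 0.0, 1.0]]}
```

View pics/top0.png

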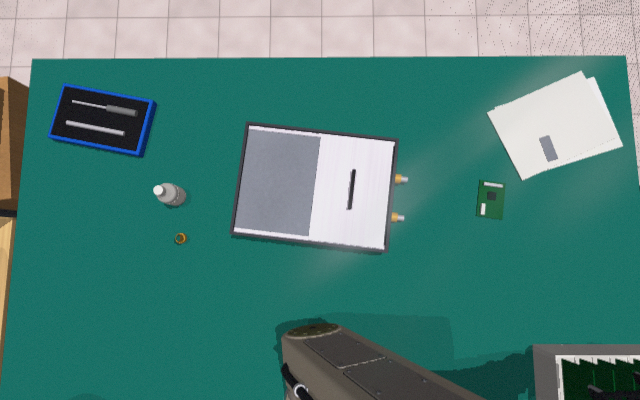

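View pics/side0.png

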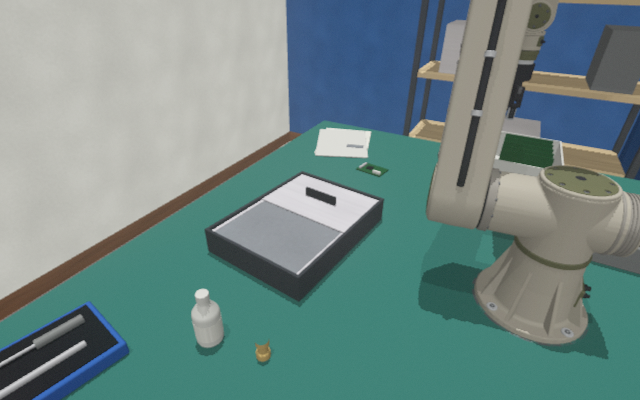

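The top view shows the box with outer corners at about (247,123), (397,140), (385,251), (232,235). The pipe stubs are on the right, so box +y points left in the image, and the rib runs from (353,170) to (350,209). The bottle, coupling and board are all well clear of the box.

```bash
python3 - <<'E'
from h import *
im=cv2.imread('pics/top0.png'); cv2.imwrite('pics/c0.png',cv2.resize(im[110:260,220:420],None,fx=4,fy=4,interpolation=cv2.INTER_CUBIC))
E
```

```text
(no output)
```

View pics/c0.png

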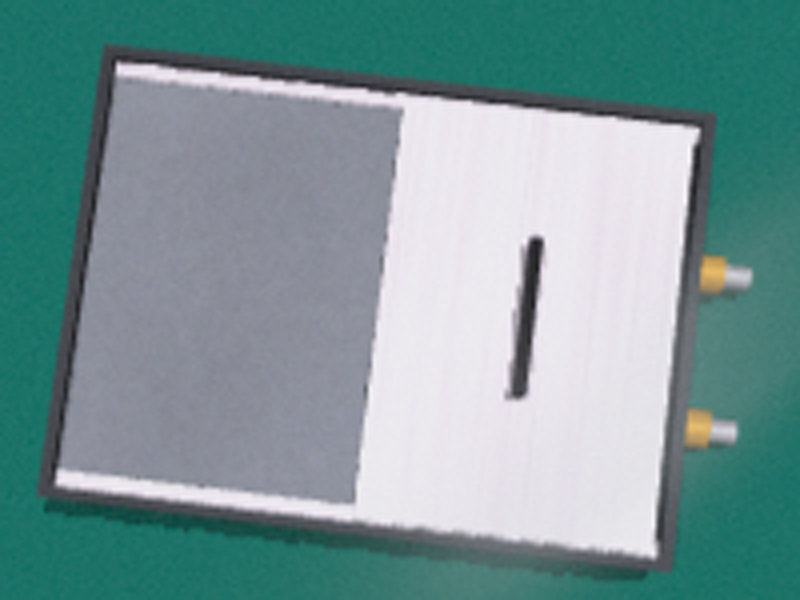

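```bash
cat >> h.py <<'E'
def fitbox():
    c=[((107,47),(148,200.5)),((715,117),(148,-200.5)),((670,568),(-148,-200.5)),((42,494),(-148,200.5))]
    W=np.array([ray('top',220+(a+.5)/4-.5,110+(b+.5)/4-.5,.07)[:2] for (a,b),_ in c]);B=np.array([q for _,q in c])/1000
    w0=W.mean(0); X=W-w0
    yaw=np.arctan2((B[:,0]*X[:,1]-B[:,1]*X[:,0]).sum(),(B*X).sum())
    return w0,yaw,W,B
def b2w(x,y,z):
    w0,yaw,_,_=fitbox();c,s=np.cos(yaw),np.sin(yaw)
    return np.array([w0[0]+(c*x-s*y)/1000,w0[1]+(s*x+c*y)/1000,z/1000])
def w2b(P):
    w0,yaw,_,_=fitbox();c,s=np.cos(yaw),np.sin(yaw);d=np.array(P[:2])-w0
    return np.array([c*d[0]+s*d[1],-s*d[0]+c*d[1]])*1000
E
python3 - <<'E'
from h import *
w0,yaw,W,B=fitbox();print(w0,yaw)
for w,b in zip(W,B):print(w2b(w),b*1000)
for p in[(540,237),(518,397)]:print('rib',w2b(ray('top',220+p[0]/4,110+p[1]/4,.09)))
s=telemetry.get_state();print('tcp in box',w2b(s['tcp_pos']))
for q in[(0,-130,100),(0,-130,78),(0,90,78),(-52,-75,44),(52,-75,44)]:print(q,b2w(*q).round(3),np.hypot(*b2w(*q)[:2]).round(3))
R0=Rt();print('tool x,y angle in box',np.arctan2(R0[1,0],R0[0,0])-yaw,np.arctan2(R0[1,1],R0[0,1])-yaw)
E
```

```text
[0.56571107 0.0296668 ] -0.12021801311429169
[146.11959393 198.72835252] [148.  200.5]
[ 145.19060867 -198.62269988] [ 148.  -200.5]
[-145.26859666 -198.02532974] [-148.  -200.5]
[-146.04160595  197.91967711] [-148.   200.5]
rib [ 48.70088241 -95.0441255 ]
rib [-52.93213194 -92.41661002]
tcp in box [-345.43861604 -631.04023623]
(0, -130, 100) [ 0.55  -0.099  0.1  ] 0.559
(0, -130, 78) [ 0.55  -0.099  0.078] 0.559
(0, 90, 78) [0.577 0.119 0.078] 0.589
(-52, -75, 44) [ 0.505 -0.039  0.044] 0.507
(52, -75, 44) [ 0.608 -0.051  0.044] 0.61
tool x,y angle in box 0.37896734210908667 -1.1918285971126186
```

```bash
python3 - <<'E'
from h import *
print(delta(b2w(0,-128,120)))
E
```

```text
[ 507.00824429 -339.36602595  111.16272225]
```

Emit:
step_arm([
  [[30,-20,0],[0,0,-0.1],0],
  [[62,-42,0],[0,0,-0.2],0],
  [[95,-63,5],[0,0,-0.3],0],
  [[128,-85,10],[0,0,-0.4],0],
  [[161,-107,15],[0,0,-0.5],0],
  [[194,-130,20],[0,0,-0.6],0],
  [[227,-152,25],[0,0,-0.7],0],
  [[253,-170,30],[0,0,-0.8],0],
])

```text
clock: 0.77
tcp_pos: [0.3493, -0.3243, 0.2008]
orientation: [-0.0, 0.862, 0.508, 0.0]
wrist_force: [-0.1, -0.8, -0.0]
finger_gap: 0.0
grip_force: 0.0
```

```bash
cat >> h.py <<'E'
def rep(*q):
    s=telemetry.get_state();w0,yaw,_,_=fitbox();r=Rt()
    print('t',s['clock'],'box',w2b(s['tcp_pos']).round(1),'z',round(s['tcp_pos'][2]*1000,1),'toolx ang',round(np.arctan2(r[1,0],r[0,0])-yaw,3),'F',s['wrist_force'].round(1),'gap',round(s['finger_gap']*1000,1),'j6',s['joint_pos'][5].round(2),'tz',r[:,2].round(3))
    for p in q: print(p,delta(b2w(*p)).round(1))
E
python3 -c "
from h import *
rep((0,-128,120),(0,-128,72))"
```

```text
t 0.7667 box [-172.4 -377.4] z 200.8 toolx ang 1.185 F [-0.1 -0.8 -0. ] gap 0.0 j6 1.16 tz [-0.     0.001 -1.   ]
(0, -128, 120) [295.9  65.9  81. ]
(0, -128, 72) [295.8  65.9 129. ]
```

Emit:
step_arm([
  [[38,8,0],[0,0,-0.1],0],
  [[76,16,5],[0,0,-0.2],0],
  [[114,25,10],[0,0,-0.3],0],
  [[152,34,20],[0,0,-0.39],0],
  [[190,42,30],[0,0,-0.39],0],
  [[228,51,45],[0,0,-0.39],0],
  [[265,59,60],[0,0,-0.39],0],
  [[296,66,80],[0,0,-0.39],0],
])

```text
clock: 1.43
tcp_pos: [0.5527, -0.099, 0.1212]
orientation: [0.001, 0.748, 0.663, 0.001]
wrist_force: [1.2, -1.1, 0.9]
finger_gap: 0.0002
grip_force: 0.0
```

```bash
python3 -c "
from h import *
rep((0,-128,120),(0,-125,74))
im=snap('top','t1.png');cv2.imwrite('pics/c1.png',cv2.resize(im[90:270,220:420,::-1],None,fx=3,fy=3))"
```

```text
t 1.4333 box [   2.5 -129.3] z 121.2 toolx ang 1.57 F [ 1.2 -1.1  0.9] gap 0.2 j6 1.37 tz [ 0.002 -0.    -1.   ]
(0, -128, 120) [ 1.3 -2.5  1.2]
(0, -125, 74) [ 4.3 -2.6 47.2]
```

View pics/c1.png

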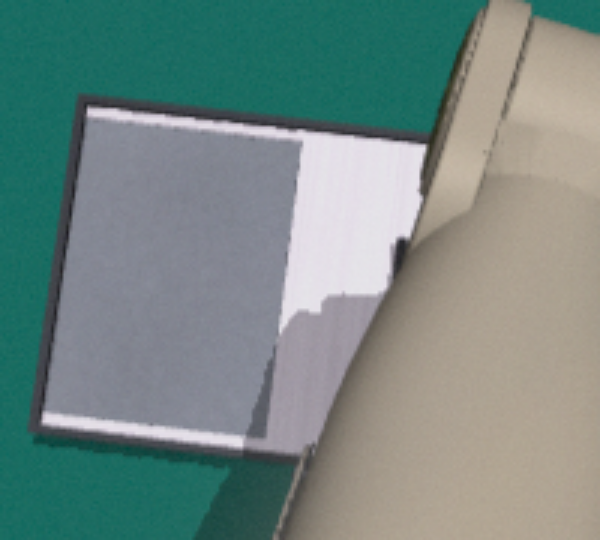

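The arm now hides the tool and most of the rib; the visible end of the rib is at crop (400,245), so it hasn't moved. I'll descend behind it.

Emit:
step_arm([
  [[3,-2,15],[0,0,0],0],
  [[3,-2,30],[0,0,0],0],
  [[3,-2,40],[0,0,0],0],
  [[3,-2,46],[0,0,0],0],
  [[3,-2,46],[0,0,0],0],
])

```text
clock: 1.9
tcp_pos: [0.5479, -0.0978, 0.0737]
orientation: [-0.001, 0.749, 0.663, -0.001]
wrist_force: [0.3, -1.3, -0.3]
finger_gap: -0.0002
grip_force: 0.0
```

Emit:
step_arm([
  [[5,0,0],[0,0,0],0],
  [[10,0,0],[0,0,0],0],
  [[14,0,0],[0,0,0],0],
  [[18,0,0],[0,0,0],0],
  [[22,0,0],[0,0,0],0],
  [[26,0,0],[0,0,0],0],
])

```text
clock: 2.4
tcp_pos: [0.5528, -0.0727, 0.076]
orientation: [0.001, 0.749, 0.663, -0.0]
wrist_force: [-1.7, -4.2, 1.8]
finger_gap: -0.0
grip_force: 2.3
```

```bash
python3 -c "
from h import *
rep((0,86-8,74))"
```

```text
t 2.4 box [  -0.5 -103.1] z 76.0 toolx ang 1.569 F [-1.7 -4.2  1.8] gap -0.0 j6 1.42 tz [ 0.001 -0.003 -1.   ]
(0, 78, 74) [181.2   0.2   1.6]
```

Emit:
step_arm([
  [[8,0,0],[0,0,0],0],
  [[18,0,0],[0,0,0],0],
  [[28,0,0],[0,0,0],0],
  [[38,0,0],[0,0,0],0],
  [[48,0,0],[0,0,0],0],
  [[58,0,0],[0,0,0],0],
  [[68,0,0],[0,0,0],0],
  [[78,0,0],[0,0,0],0],
])

```text
clock: 3.07
tcp_pos: [0.5624, 0.0054, 0.0759]
orientation: [0.001, 0.749, 0.663, -0.0]
wrist_force: [-0.6, -5.9, 4.1]
finger_gap: 0.0
grip_force: 2.8
```

Emit:
step_arm([
  [[10,0,0],[0,0,0],0],
  [[20,0,0],[0,0,0],0],
  [[30,0,0],[0,0,0],0],
  [[40,0,0],[0,0,0],0],
  [[50,0,0],[0,0,0],0],
  [[59,0,0],[0,0,0],0],
  [[67,0,0],[0,0,0],0],
  [[74,0,0],[0,0,0],0],
])

```text
clock: 3.73
tcp_pos: [0.5711, 0.0789, 0.076]
orientation: [0.001, 0.749, 0.663, -0.0]
wrist_force: [-0.9, -5.5, 4.3]
finger_gap: -0.0
grip_force: 3.0
```

```bash
python3 -c "
from h import *
rep((0,82,74))"
```

```text
t 3.7333 box [-0.5 49.5] z 76.0 toolx ang 1.569 F [-0.9 -5.5  4.3] gap -0.0 j6 1.69 tz [ 0.001 -0.002 -1.   ]
(0, 82, 74) [32.5  0.5  1.9]
```

Emit:
step_arm([
  [[5,0,0],[0,0,0],0],
  [[10,0,0],[0,0,0],0],
  [[14,0,0],[0,0,0],0],
  [[18,0,0],[0,0,0],0],
  [[21,0,0],[0,0,0],0],
  [[24,0,0],[0,0,0],0],
  [[26,0,0],[0,0,0],0],
  [[28,0,0],[0,0,0],0],
])

```text
clock: 4.4
tcp_pos: [0.5744, 0.1062, 0.0759]
orientation: [0.001, 0.749, 0.663, -0.0]
wrist_force: [-0.9, -5.7, 5.5]
finger_gap: -0.0003
grip_force: 3.1
```

Emit:
step_arm([
  [[1,0,0],[0,0,0],0],
  [[2,0,0],[0,0,0],0],
  [[3,0,0],[0,0,0],0],
  [[3,0,0],[0,0,0],0],
])

```text
clock: 4.73
tcp_pos: [0.5747, 0.1093, 0.0759]
orientation: [0.001, 0.749, 0.663, -0.0]
wrist_force: [-1.2, -5.9, 4.3]
finger_gap: 0.0003
grip_force: 2.7
```

Emit:
step_arm([
  [[1,0,0],[0,0,0],0],
  [[2,0,0],[0,0,0],0],
  [[2,0,0],[0,0,0],0],
])

```text
clock: 4.98
tcp_pos: [0.5749, 0.1111, 0.0758]
orientation: [0.001, 0.749, 0.663, -0.0]
wrist_force: [-0.4, -6.7, 4.5]
finger_gap: -0.0002
grip_force: 3.0
```

```bash
python3 -c "
from h import *
rep((0,82,74))"
```

```text
t 4.9833 box [-0.6 81.9] z 75.8 toolx ang 1.569 F [-0.4 -6.7  4.5] gap -0.2 j6 1.75 tz [ 0.001 -0.002 -1.   ]
(0, 82, 74) [0.1 0.6 1.8]
```

Not at the end stop yet (no force rise), so I'll keep going in small increments.

Emit:
step_arm([
  [[1,0,0],[0,0,0],0],
  [[2,0,0],[0,0,0],0],
  [[2,0,0],[0,0,0],0],
])

```text
clock: 5.23
tcp_pos: [0.5758, 0.1122, 0.0759]
orientation: [0.002, 0.749, 0.662, -0.001]
wrist_force: [1.2, -9.3, 3.4]
finger_gap: 0.0003
grip_force: 4.2
```

Emit:
step_arm([
  [[1,0,0],[0,0,0],0],
  [[2,0,0],[0,0,0],0],
  [[2,0,0],[0,0,0],0],
])

```text
clock: 5.48
tcp_pos: [0.5761, 0.1126, 0.0759]
orientation: [0.003, 0.75, 0.662, -0.002]
wrist_force: [-0.1, -14.0, 3.7]
finger_gap: 0.0002
grip_force: 6.8
```

Stopped at the end wall: the position stalled and the force rose to 14 N. I'll back off, rise, and look into the well.

Emit:
step_arm([
  [[-8,0,0],[0,0,0],0],
  [[-16,0,0],[0,0,0],0],
  [[-20,0,-30],[0,0,-0.1],0],
  [[-30,0,-65],[0,0,-0.2],0],
  [[-60,0,-90],[0,0,-0.3],0],
  [[-95,0,-90],[0,0,-0.4],0],
  [[-130,0,-90],[0,0,-0.5],0],
  [[-165,0,-90],[0,0,-0.6],0],
])

```text
clock: 6.15
tcp_pos: [0.555, -0.0487, 0.1658]
orientation: [0.0, 0.517, 0.856, 0.001]
wrist_force: [0.3, -1.0, -0.3]
finger_gap: -0.0001
grip_force: 0.0
```

Emit:
step_arm([
  [[-33,21,0],[0,0,-0.1],0],
  [[-66,42,0],[0,0,-0.2],0],
  [[-100,64,0],[0,0,-0.3],0],
  [[-133,85,0],[0,0,-0.4],0],
  [[-165,106,0],[0,0,-0.5],0],
  [[-190,120,0],[0,0,-0.6],0],
  [[-200,130,0],[0,0,-0.7],0],
  [[-200,130,0],[0,0,-0.8],0],
])

```text
clock: 6.82
tcp_pos: [0.7644, -0.1672, 0.1622]
orientation: [-0.001, 0.144, 0.99, 0.001]
wrist_force: [-1.3, 1.0, -1.3]
finger_gap: 0.0001
grip_force: 0.0
```

```bash
python3 -c "
from h import *
rep()
im=snap('top','t2.png');a=cv2.resize(im[110:260,220:420,::-1],None,fx=4,fy=4,interpolation=cv2.INTER_CUBIC);cv2.imwrite('pics/c2.png',a)"
```

```text
t 6.8167 box [ 220.9 -171.6] z 162.2 toolx ang 2.973 F [-1.3  1.  -1.3] gap 0.1 j6 -0.03 tz [-0.001  0.002 -1.   ]
```

View pics/c2.png

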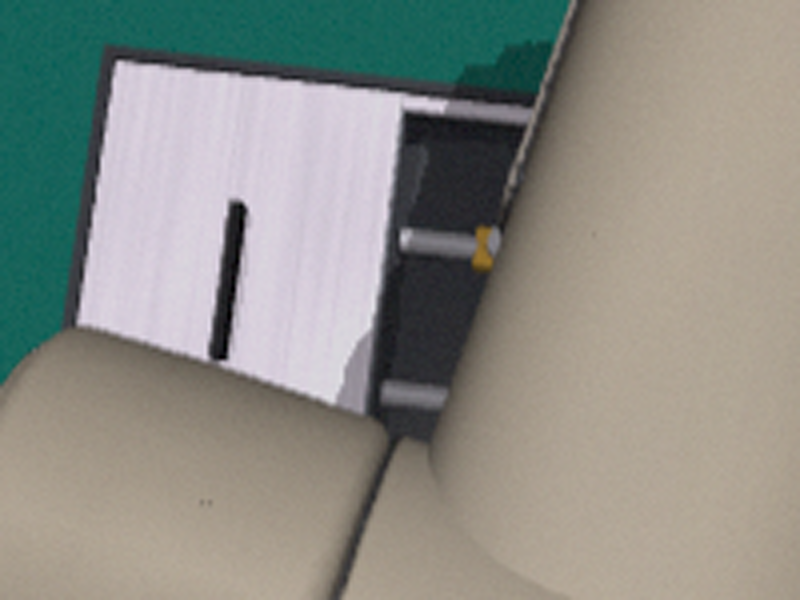

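The cover is against the left end of the box, with its rib at crop (237,205)–(220,358). The arm hides the levers, so I'll swing it to the −y side.

Emit:
step_arm([
  [[0,-40,0],[0,0,0],0],
  [[20,-80,-10],[0,0,0],0],
  [[45,-112,-20],[0,0,0],0],
  [[75,-140,-20],[0,0,0],0],
  [[105,-166,-20],[0,0,0],0],
  [[135,-192,-20],[0,0,0],0],
  [[168,-215,-20],[0,0,0],0],
  [[200,-235,-20],[0,0,0],0],
])

```text
clock: 7.53
tcp_pos: [0.5009, -0.333, 0.1851]
orientation: [0.0, 0.147, 0.989, 0.0]
wrist_force: [-0.5, -1.1, -0.8]
finger_gap: 0.0002
grip_force: 0.0
```

```bash
python3 -c "
from h import *
rep()
im=snap('top','t3.png');a=cv2.resize(im[110:260,220:420,::-1],None,fx=4,fy=4,interpolation=cv2.INTER_CUBIC);cv2.imwrite('pics/c3.png',a)"
```

```text
t 7.5333 box [ -20.9 -367.8] z 185.1 toolx ang 2.967 F [-0.5 -1.1 -0.8] gap 0.2 j6 -0.43 tz [ 0.     0.001 -1.   ]
```

View pics/c3.png

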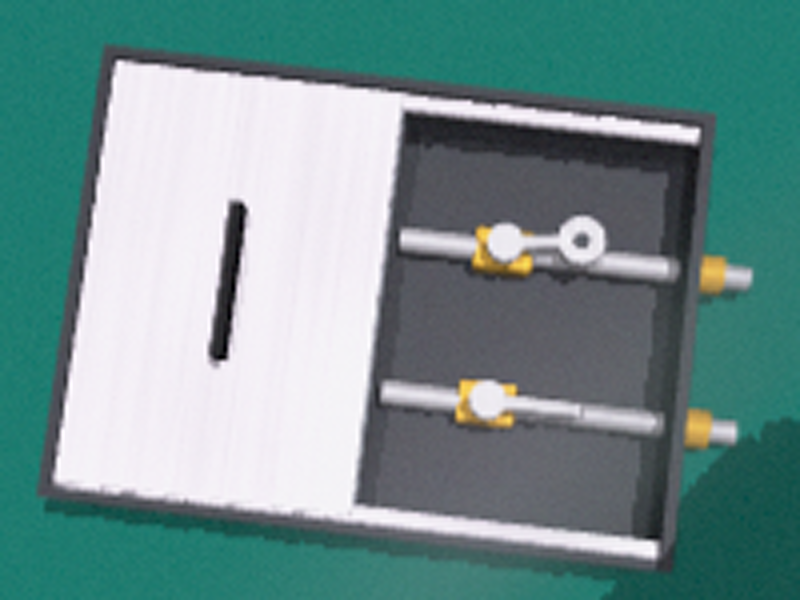

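The cover is fully over the deck and both levers are visible. The marked lever is the upper one at box x=+52: hub at crop (505,242), disc at (582,240). The plain lever runs from (488,400) to (580,411).

```bash
python3 - <<'E'
from h import *
f=lambda p,z:w2b(ray('top',220+(p[0]+.5)/4-.5,110+(p[1]+.5)/4-.5,z)).round(1)
h=f((505,242),.05);t=f((582,240),.05);print(h,t,t-h,np.arctan2(t[0]-h[0],h[1]-t[1]))
h2=f((488,400),.05);t2=f((580,411),.05);print(h2,t2)
print('rib',f((240,203),.09),f((220,360),.09))
E
```

```text
[ 51.9 -73.7] [  59.1 -123.4] [  7.2 -49.7] 0.14386832774774497
[-52.3 -74.3] [ -52.4 -133.9]
rib [49.2 95.8] [-50.9  95. ]
```

```bash
cat >> h.py <<'E'
def lev(th,gap=0,r=46,z=36):
    d=27+gap; return (52+r*np.sin(th)-d*np.cos(th), -75-r*np.cos(th)-d*np.sin(th), z)
E
python3 - <<'E'
from h import *
p=lev(.14,12);rep((p[0],p[1],110),p)
E
```

```text
t 7.5833 box [ -27.5 -368.8] z 184.6 toolx ang 2.963 F [-6.6  2.4 -1.4] gap 0.3 j6 -0.43 tz [-0.007  0.003 -1.   ]
(np.float64(19.80055942134203), np.float64(-125.99211729690653), 110) [ -4.  247.3  74.7]
(np.float64(19.80055942134203), np.float64(-125.99211729690653), 36) [ -4.5 247.3 148.7]
```

Emit:
step_arm([
  [[0,25,5],[0,0,-0.05],0],
  [[0,60,10],[0,0,-0.1],0],
  [[-2,97,20],[0,0,-0.2],0],
  [[-3,134,30],[0,0,-0.32],0],
  [[-4,170,40],[0,0,-0.32],0],
  [[-4,205,50],[0,0,-0.32],0],
  [[-4,235,60],[0,0,-0.32],0],
  [[-4,247,70],[0,0,-0.32],0],
])

```text
clock: 8.25
tcp_pos: [0.5786, -0.0933, 0.1148]
orientation: [0.0, -0.015, 1.0, 0.001]
wrist_force: [1.0, -0.4, 0.2]
finger_gap: -0.0002
grip_force: 0.0
```

Emit:
step_arm([
  [[0,0,0],[0,0,0],0],
  [[0,0,0],[0,0,0],0],
])

```text
clock: 8.42
tcp_pos: [0.5778, -0.097, 0.1146]
orientation: [-0.001, -0.014, 1.0, 0.0]
wrist_force: [-0.7, 0.4, 0.3]
finger_gap: -0.0001
grip_force: 0.0
```

```bash
python3 - <<'E'
from h import *
p=lev(.14,12);rep((p[0],p[1],110),p)
snap('side','s4.png')
im=cv2.imread('pics/s4.png');cv2.imwrite('pics/c4.png',cv2.resize(im[120:300,180:420],None,fx=3,fy=3))
E
```

```text
t 8.4167 box [  27.2 -124.3] z 114.6 toolx ang -2.993 F [-0.7  0.4  0.3] gap -0.1 j6 -0.33 tz [-0.002  0.    -1.   ]
(np.float64(19.80055942134203), np.float64(-125.99211729690653), 110) [ 7.5 -0.6  4.7]
(np.float64(19.80055942134203), np.float64(-125.99211729690653), 36) [ 7.4 -0.6 78.7]
```

View pics/c4.png

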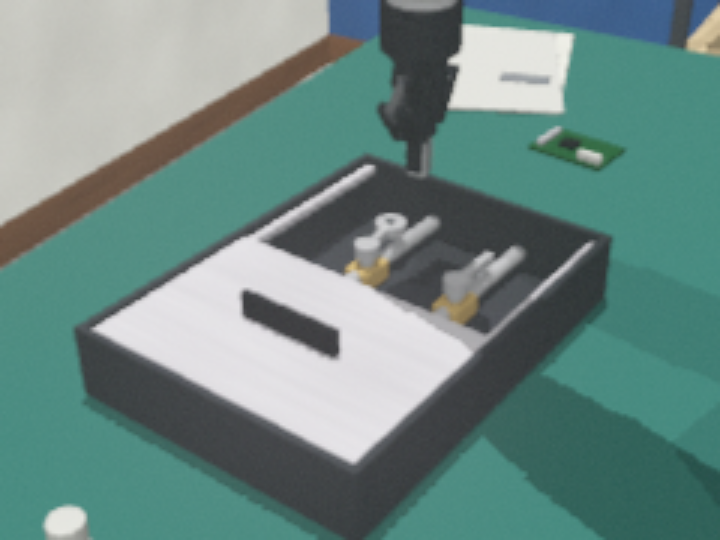

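The fingers hang over the well beside the disc, their tip at crop (418,172), and the levers are clear below. Descending.

Emit:
step_arm([
  [[8,0,5],[0,0,0],0],
  [[8,0,20],[0,0,0],0],
  [[8,0,35],[0,0,0],0],
  [[8,0,50],[0,0,0],0],
  [[8,0,62],[0,0,0],0],
  [[8,0,72],[0,0,0],0],
  [[8,0,78],[0,0,0],0],
  [[8,0,78],[0,0,0],0],
])

```text
clock: 9.13
tcp_pos: [0.5697, -0.099, 0.0364]
orientation: [-0.001, -0.013, 1.0, 0.0]
wrist_force: [-1.3, 1.0, 0.1]
finger_gap: -0.0001
grip_force: 0.0
```

```bash
python3 - <<'E'
from h import *
rep()
for th in np.arange(.14,1.0,.1): print(round(th,2),delta(b2w(*lev(th))).round(1))
E
```

```text
t 9.1333 box [  19.4 -127.3] z 36.4 toolx ang -2.996 F [-1.3  1.   0.1] gap -0.1 j6 -0.34 tz [-0.001  0.    -1.   ]
0.14 [-12.6   1.2   0.3]
0.24 [-17.3  -1.3   0.3]
0.34 [-22.2  -3.3   0.3]
0.44 [-27.4  -4.8   0.3]
0.54 [-32.6  -5.8   0.3]
0.64 [-37.9  -6.3   0.3]
0.74 [-43.2  -6.2   0.3]
0.84 [-48.5  -5.6   0.3]
0.94 [-53.8  -4.5   0.3]
```

Emit:
step_arm([
  [[-6,0.5,0],[0,0,0],0],
  [[-12,1,0],[0,0,0],0],
  [[-17,-1,0],[0,0,-0.1],0],
  [[-22,-3,0],[0,0,-0.2],0],
  [[-27,-5,0],[0,0,-0.3],0],
  [[-32.5,-6,0],[0,0,-0.4],0],
  [[-38,-6,0],[0,0,-0.5],0],
])

```text
clock: 9.72
tcp_pos: [0.6086, -0.1039, 0.0381]
orientation: [-0.001, -0.263, 0.965, -0.001]
wrist_force: [-3.8, -0.9, 1.4]
finger_gap: 0.0
grip_force: 2.4
```

```bash
python3 - <<'E'
from h import *
rep()
for th in np.arange(.64,1.6,.1): print(round(th,2),delta(b2w(*lev(th))).round(1))
E
```

```text
t 9.7167 box [  58.6 -127.5] z 38.1 toolx ang -2.49 F [-3.8 -0.9  1.4] gap 0.0 j6 -0.83 tz [-0.001 -0.002 -1.   ]
0.64 [1.  0.  2.1]
0.74 [-3.7 -2.5  2.1]
0.84 [-8.7 -4.5  2.1]
0.94 [-13.8  -6.1   2.1]
1.04 [-19.   -7.1   2.1]
1.14 [-24.3  -7.6   2.1]
1.24 [-29.6  -7.5   2.1]
1.34 [-34.9  -7.    2.1]
1.44 [-40.2  -5.9   2. ]
1.54 [-45.2  -4.3   2. ]
```

The lever is being pushed (about 4 N, as expected).

Emit:
step_arm([
  [[-4,-2.5,0],[0,0,-0.1],0],
  [[-9,-4.5,0],[0,0,-0.2],0],
  [[-14,-6,0],[0,0,-0.3],0],
  [[-19,-7,0],[0,0,-0.4],0],
  [[-24.5,-7.5,0],[0,0,-0.5],0],
  [[-30,-7.5,0],[0,0,-0.6],0],
  [[-35,-7,0],[0,0,-0.7],0],
  [[-40,-6,0],[0,0,-0.8],0],
])

```text
clock: 10.38
tcp_pos: [0.6466, -0.0891, 0.0381]
orientation: [-0.001, -0.618, 0.786, -0.001]
wrist_force: [-3.6, -2.9, 0.8]
finger_gap: 0.0001
grip_force: 1.9
```

```bash
python3 - <<'E'
from h import *
rep()
for th in (1.44,1.5,1.571): print(round(th,2),delta(b2w(*lev(th))).round(1))
print(delta(b2w(*lev(1.571,-3))).round(1))
E
```

```text
t 10.3833 box [  94.5 -108.2] z 38.1 toolx ang -1.69 F [-3.6 -2.9  0.8] gap 0.1 j6 -1.59 tz [-0.    -0.002 -1.   ]
1.44 [-0.4  0.5  2.1]
1.5 [-3.2 -1.1  2.1]
1.57 [-6.6 -2.7  2.1]
[-9.5 -2.3  2.1]
```

Emit:
step_arm([
  [[-2,-1,0],[0,0,-0.06],0],
  [[-4,-1.5,0],[0,0,-0.1],0],
  [[-6,-2,0],[0,0,-0.12],0],
  [[-8,-2,0],[0,0,-0.12],0],
  [[-8,-2,0],[0,0,-0.12],0],
])

```text
clock: 10.8
tcp_pos: [0.6518, -0.0822, 0.0382]
orientation: [0.0, -0.662, 0.75, -0.002]
wrist_force: [1.5, -5.4, -1.3]
finger_gap: 0.0003
grip_force: 2.8
```

Emit:
step_arm([
  [[-1,0,0],[0,0,0],0],
  [[-2,0,0],[0,0,0],0],
  [[-2,0,0],[0,0,0],0],
])

```text
clock: 11.05
tcp_pos: [0.6518, -0.082, 0.0383]
orientation: [-0.001, -0.661, 0.75, -0.003]
wrist_force: [0.5, -11.3, -0.6]
finger_gap: -0.0002
grip_force: 5.3
```

```bash
python3 - <<'E'
from h import *
rep(lev(1.571))
E
```

```text
t 11.05 box [  98.9 -100.5] z 38.3 toolx ang -1.577 F [  0.5 -11.3  -0.6] gap -0.2 j6 -1.69 tz [ 0.002 -0.006 -1.   ]
(np.float64(98.00549822239596), np.float64(-101.99063047261257), 36) [1.4 0.9 2.3]
```

It stalled against the hard stop with the force at 11 N. Backing off, rising and clearing the view.

Emit:
step_arm([
  [[-1,0,0],[0,0,0],0],
  [[-1,0,0],[0,0,0],0],
  [[8,0,0],[0,0,0],0],
  [[18,0,0],[0,0,0],0],
  [[26,0,-10],[0,0,0],0],
  [[28,0,-40],[0,0,0],0],
  [[28,0,-78],[0,0,0],0],
  [[28,0,-115],[0,0,0],0],
])

```text
clock: 11.72
tcp_pos: [0.646, -0.1068, 0.1536]
orientation: [-0.0, -0.662, 0.75, 0.001]
wrist_force: [1.1, 0.6, -0.5]
finger_gap: -0.0003
grip_force: 0.0
```

Emit:
step_arm([
  [[20,0,-15],[0,0,0],0],
  [[55,-10,-20],[0,0,0],0],
  [[88,-30,-20],[0,0,0],0],
  [[120,-50,-20],[0,0,0],0],
  [[150,-75,-20],[0,0,0],0],
  [[180,-100,-20],[0,0,0],0],
  [[205,-120,-20],[0,0,0],0],
  [[220,-130,-20],[0,0,0],0],
])

```text
clock: 12.38
tcp_pos: [0.7491, -0.3444, 0.1719]
orientation: [0.0, -0.661, 0.75, -0.0]
wrist_force: [0.2, -0.3, -0.2]
finger_gap: -0.0001
grip_force: 0.0
```

Emit:
step_arm([
  [[0,0,0],[0,0,0],0],
  [[0,0,0],[0,0,0],0],
  [[0,0,0],[0,0,0],0],
])

```text
clock: 12.63
tcp_pos: [0.7485, -0.3405, 0.1725]
orientation: [0.0, -0.662, 0.749, 0.0]
wrist_force: [0.3, 1.1, -0.2]
finger_gap: 0.0003
grip_force: 0.0
```

```bash
python3 - <<'E'
from h import *
rep()
im=snap('top','t5.png');cv2.imwrite('pics/c5.png',cv2.resize(im[110:260,220:420,::-1],None,fx=4,fy=4,interpolation=cv2.INTER_CUBIC))
E
```

```text
t 12.6333 box [ 225.9 -345.5] z 172.5 toolx ang -1.574 F [ 0.3  1.1 -0.2] gap 0.3 j6 -1.97 tz [-0.     0.001 -1.   ]
```

View pics/c5.png

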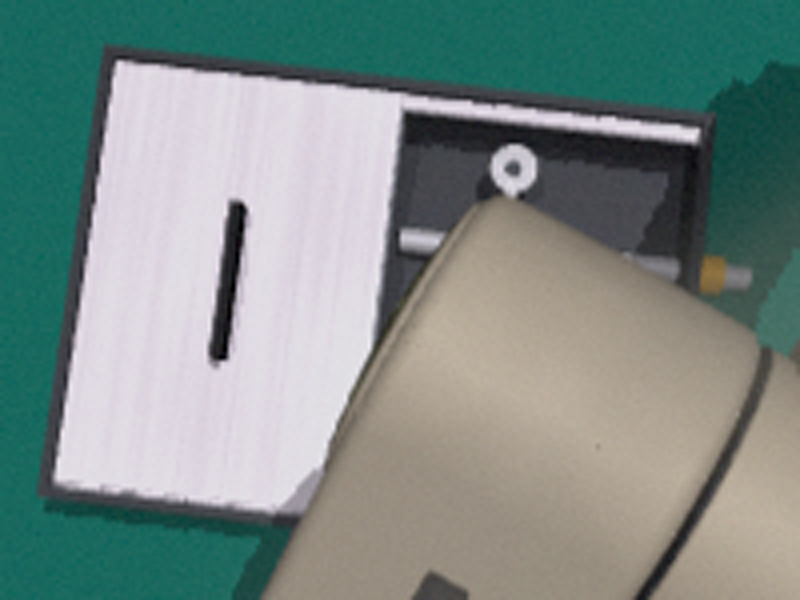

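The disc is now at crop (514,168), pointing to box +x, and the cover hasn't moved.

```bash
python3 - <<'E'
from h import *
t=w2b(ray('top',220+514.5/4-.5,110+168.5/4-.5,.05));d=t-[51.9,-73.7];print(t,np.arctan2(d[0],-d[1]))
E
```

```text
[101.74773166 -74.05838949] 1.5636067655798438
```

```bash
python3 -c "
from h import *
print(env.hand_in())"
```

```text
the job is handed in; nothing more can be done
None
```

The cover is pushed along its tracks to the far end of the box, the marked lever is shut against its stop (measured about 1.56 rad), the arm has backed away, and the job was handed in at about 12.7 s.

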